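Clamp the neon power supply on the test stand

TASK

Load the long, low power supply with bevelled ends on the test stand: lay it flat on the plate and slide it end first under the sprung arm, its bevelled end pushing the roller up, until it is up against the end stop, square to the stop and in line with it. Let go, leaving the arm bearing down on top of the supply.

Things in the scene. Friction and masses are not known exactly. Their poses are not given: they have to be found in the camera images.
- supply_center (a point): Centre, half-way up, of the supply to load: loose bare aluminium block 150 (its x) x 48 (y) x 34 mm (z), 0.35 kg. Upper 18 mm of both ends bevelled 45 degrees; ends alike, either goes first. Bystanders: a shorter one (80 mm long, same section) and a taller one (130 x 62 x 50 mm, two white insulators). Grip across its width, 20 to 40 mm behind the middle, so the gripper clears the arm.
- stand_seat (a point): Test stand, fixed: middle of the foot of the end stop's face, on top of the grey base plate, 12 mm above the bench. x points level into the stop (push direction), z up. Plate 110 mm wide, reaching 240 mm towards -x, its open entry; bare strip on its middle line; no side guides. Dark stop 50 mm wide, 22 mm high. A loaded supply has its centre at x -75, y 0, z 17 mm from here.
- roller_axle (a point): Middle of the axle of the arm's black roller (24 mm diameter, 26 mm wide, turns freely), 35 mm before the stop on the stand's middle line; its underside is 20 mm above the plate when nothing is beneath. The arm's end is 38 mm wide, reaches 12 mm past the axle towards the entry and stands less than 70 mm above the plate, at rest or loaded.
- holdarm (a joint): Angle (rad) of the sprung steel hold-down arm, hinged 70 mm behind the stop's face, 40 mm above the plate. 0 = down on its rest, positive = roller lifted, up to 0.6. Its spring presses the roller down with about 3 N, 4 N on a loaded supply, where it reads about 0.13; it comes down by itself. A bevelled end pushed level against the roller (4 to 6 N) lifts it.
There are look-alikes about, which are no part of the job. What is shaped like the part that bears supply_center but blue or pink is not meant.

How it is judged:
At the end, for the whole second after the job is handed in: The long low supply lies flat on the plate at rest, its inner end within 15 mm of the end stop, its middle within 15 mm of the stop's middle line, within 10 degrees of square, and the sprung arm rests on its top (arm raised 0.09 to 0.2 rad) (x of supply_center in the frame of stand_seat between -0.09 and -0.06 m and y of supply_center in the frame of stand_seat between -0.015 and 0.015 m and z of supply_center in the frame of stand_seat between 0.01 and 0.024 m and angle between the x axis of supply_center and the x axis of stand_seat, either way round below 0.18 rad and angle between supply_center's own z axis and vertical below 0.1 rad and value of joint holdarm between 0.09 and 0.2 rad and linear speed of supply below 0.02 m/s); the robot touches nothing.
It also fails if it takes over 38 s, if anything falls off the work surface, if the arm or the gripper's body presses on something with over 40 N, if the wrist force passes 120 N, or if a joint passes its speed limit or range.

ROBOT

A 6-joint arm with a two-finger parallel gripper is mounted at the origin on the work surface. World frame = base frame: x ahead of the robot, y to its left, z up, the work surface at z = 0. Lengths are in m, angles in rad, forces in N, time in s.
With the tool pointing down it reaches from about 0.35 to 0.875 m from the base axis. Payload 4.2 kg.
Tool frame: the origin (TCP) lies at the very end of the fingers, on their centre line; the grasp point (between the pads) lies 19 mm behind it (manip.grip_point_offset is the distance from the TCP to the grasp point, in m); z points along the fingers, y is the direction in which the jaws open and shut (so a half turn about z gives the same grasp; the last joint's range is limited). The gripper opens to 87 mm and grips with 3 to 60 N. Pads are 19 mm wide; open, the fingers measure 117 mm over their backs; the gripper's body (75 mm by 190 mm) begins 51 mm behind the grasp point.
Start: joints at [1.582, 0.385, 0.008, 0, -1.194, -0.259], TCP at [0.153, 0.606, 0.223] pointing down, gripper open.
Joint ranges: [-3.14, 3.14], [-1.21, 2.06], [-1.07, 1.41], [-3.16, 2.05], [-2.99, -0.16], [-3.1, 3.1]. Speed limits (rad/s): [2.79, 2.79, 3.14, 3.14, 3.14, 3.14].

INTERFACE

Orientations are given as a unit quaternion [w, x, y, z].
In Python, from station import manip gives the robot as it stands.
- The arm moves only by the shell command python3 -m handwheel 'ROWS'. ROWS is JSON, a list of rows, each a list of 7 numbers: the opening, from 0 (shut) to 1 (fully open), then the shift along the tool's x, y, z in mm, then the turn, a rotation vector about the tool's x, y, z in degrees. In form: [[gripper, dx, dy, dz, wx, wy, wz], ...]. A call has 1 to 5 rows; each row shifts and turns the commanded pose from where the row before left it, along the tool's axes as they then stand; what a row does not reach is not made up. A row lasts 1/12 s, in which the tool goes at most 41.7 mm and 7.16 degrees, less where a joint would pass 70% of its speed; a pose out of reach is approached as far as the arm can. A call with a gripper value outside its range is refused whole. The fingers move at their own pace and stop on an object; the grip force is fixed at half the most. Time passes only in rows, so rows that do not move let the fingers close. It gives the time, the measured TCP pose, the force and the opening at its end, in the units of the state.
- manip.read_state(): the state, without advancing time (a new reading comes with each control period).
- manip.camera(name): name is "side" or "top" or "wrist"; returns (picture, depth): 420x560x3 uint8, red, green, blue; 420x560 float32, m along the optical axis (not along the pixel's ray), 0 where there is no reading.
- manip.calibration(name): a dict with "camera_matrix" (3x3 intrinsics, pixels), "R" (3x3) and "t" (3): a world point X has camera coordinates R X + t; the wrist camera has in their place "mount" (4x4, takes a point from camera to tool coordinates, whose origin is the TCP and whose axes are the flange's). Camera axes: x right, y down, z forward; pixel columns grow to the right and rows downward; lengths in m; the calibration is good to about 2 mm. A picture is of the moment at which its call begins: read the wrist's pose just before it. calibration takes no time and is no camera call.
- manip.finish_job(): hands the job in, once; it reports no verdict.
Trained networks look in the newest picture that a camera, given by its name, has taken for a name from the list of things; names that differ only in an ending like _2 or _b are one class to them, and where a whole thing is asked for, a point or a joint stands for the part that bears it (a point fixed in the world has none). Each returns a list of dicts, best first, with "score" (0 to 1); they miss things now and then, are a little off and sometimes report something else, mostly with a low value. They report only what shows in the picture. A call takes as long as a camera call. They do not tell look-alikes from the thing itself.
- manip.spot_in(thing, camera): "point" ([column, row] as shares, 0 to 1, of the picture: columns of its width, rows of its height, amid what is visible of it).
The state is a dict: "clock": time; "joints": joint angles; "qd": joint speeds; "effort": joint torques, N m; "tcp_pos": TCP position; "tcp_rot": TCP orientation; "force": force on the tool from outside, world axes, zero at the start; "torque": the same for the moment, N m; "gripper_width": opening from 0.0 (shut) to 1.0 (fully open).
Only numpy, scipy, OpenCV 4.12 (cv2) and the standard library are available. Lean on these libraries where they do the work, as an engineer would, in place of code of your own. Each camera call takes 0.05 s, during which the arm holds its last target.

## Working session

There is one attempt and no reset: what is moved stays moved. The work goes in short steps, Python scripts to look and compute and a shell command to move; the robot and the scene stay as the last step left them, time stands still between calls to the robot, and variables do not carry over. Pictures are saved under pics/ and viewed, and the job is handed in when it is done.

```bash
mkdir -p pics
python3 - <<'E'
from station import manip
import cv2,numpy as np
for n in ("top","side"):
    p,d=manip.camera(n); cv2.imwrite(f"pics/{n}0.png",p[:,:,::-1]); np.save(f"{n}0.npy",d)
    c=manip.calibration(n); print(n,{k:np.round(v,3).tolist() for k,v in c.items()})
    for t in ("supply_center","stand_seat","roller_axle","holdarm"):
        print(t,[(round(r['score'],2),np.round(np.array(r['point'])*[560,420]).tolist()) for r in manip.spot_in(t,n)][:5])
print(manip.read_state())
E
```

```text
top {'camera_matrix': [[533.837, 0.0, 268.078], [0.0, 533.837, 214.816], [0.0, 0.0, 1.0]], 'R': [[0.106, -0.994, 0.002], [-0.974, -0.104, -0.201], [0.2, 0.019, -0.98]], 't': [-0.031, 0.525, 1.603]}
supply_center [(0.9, [199.0, 293.0]), (0.77, [139.0, 270.0]), (0.68, [236.0, 182.0]), (0.61, [156.0, 210.0])]
stand_seat [(0.9, [243.0, 209.0])]
roller_axle [(0.8, [238.0, 179.0])]
holdarm [(0.83, [236.0, 182.0])]
side {'camera_matrix': [[432.963, 0.0, 288.26], [0.0, 432.963, 205.416], [0.0, 0.0, 1.0]], 'R': [[0.987, -0.158, 0.007], [-0.113, -0.737, -0.667], [0.11, 0.658, -0.745]], 't': [-0.507, 0.115, 1.169]}
supply_center [(0.95, [202.0, 180.0]), (0.79, [211.0, 136.0]), (0.63, [272.0, 135.0])]
stand_seat [(0.55, [297.0, 192.0])]
roller_axle [(0.57, [315.0, 171.0])]
holdarm [(0.52, [315.0, 174.0])]
{'clock': 0.5, 'joints': array([ 1.58158173e+00,  3.84702035e-01,  7.83061160e-03, -5.11191414e-05,
       -1.19394983e+00, -2.58604065e-01]), 'qd': array([-0.00021446, -0.00098663,  0.0013979 ,  0.00098428, -0.00070199,
        0.00042424]), 'effort': array([ 6.17558544e-05, -3.90075231e+01,  1.87446624e+01,  4.22066644e+00,
        1.49855891e-02, -3.95284496e-05]), 'tcp_pos': array([0.15325989, 0.60587318, 0.22251404]), 'tcp_rot': array([ 1.55426736e-05,  9.92331893e-01, -1.23601834e-01, -2.18768922e-05]), 'force': array([-0.29812293, -0.55030892,  0.44559841]), 'torque': array([-0.00934424,  0.07043061,  0.01319242]), 'gripper_width': 0.9995373939666861}
```

View pics/top0.png

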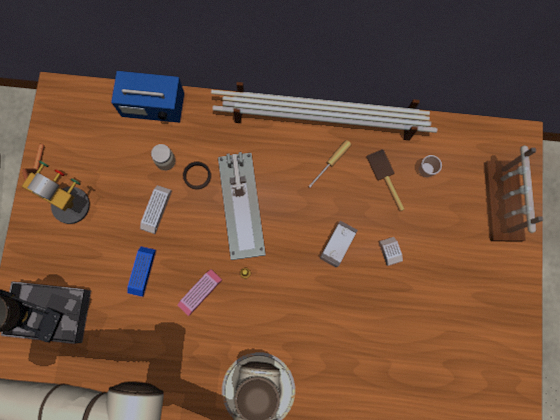

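View pics/side0.png

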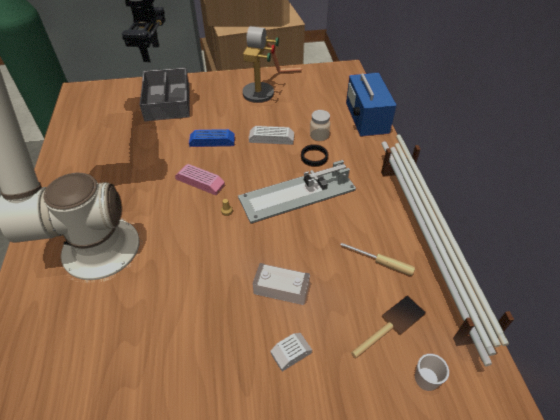

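The top picture shows the bare aluminium long supply at (155,209). The stand runs from its entry at (248,258) to the arm at (238,180). The blue and pink look-alikes are at (141,271) and (199,292). Next I'll measure the supply and the stand.

```bash
cat > h.py <<'E'
from station import manip
import cv2,numpy as np
from scipy.spatial.transform import Rotation as Ro
def cloud(n,d):
    c=manip.calibration(n);K=np.array(c['camera_matrix'])
    v,u=np.mgrid[0:420,0:560]
    P=np.stack([(u-K[0,2])/K[0,0]*d,(v-K[1,2])/K[1,1]*d,d],-1)
    if 'R' in c: return (P-np.array(c['t']))@np.array(c['R'])
    s=manip.read_state();M=np.array(c['mount']);w,x,y,z=s['tcp_rot']
    P=P@M[:3,:3].T+M[:3,3]
    return P@Ro.from_quat([x,y,z,w]).as_matrix().T+s['tcp_pos']
def rowsfor(target,yaw=None):
    pass
E
python3 - <<'E'
from h import *
for n,box,box2 in (("top",(125,175,180,240),(210,145,275,265)),("side",(240,115,305,155),(230,150,365,225))):
    im=cv2.imread(f"pics/{n}0.png");P=cloud(n,np.load(f"{n}0.npy"))
    for b,nm,zl in ((box,'sup',.02),(box2,'stand',.006)):
        x0,y0,x1,y1=b
        Q=P[y0:y1,x0:x1].reshape(-1,3)
        m=(Q[:,2]>zl)&(Q[:,2]<.1); Q=Q[m]
        if nm=='stand': Q2=Q[Q[:,2]<.02]
        else: Q2=Q
        r=cv2.minAreaRect(Q2[:,:2].astype(np.float32)*1000)
        print(n,nm,len(Q2),np.round(r[0],1),np.round(r[1],1),r[2],np.percentile(Q2[:,2],[5,50,95]).round(4))
        print(np.round(cv2.boxPoints(r)).tolist())
    tb=P[300:310,300:310].reshape(-1,3);print('table z',np.median(tb[:,2]))
    x0,y0,x1,y1=box2
    cv2.imwrite(f"pics/{n}c.png",cv2.resize(im[y0-10:y1+5,x0-90 if n=='top' else x0:x1+5],None,fx=4,fy=4,interpolation=cv2.INTER_CUBIC))
E
```

```text
top sup 710 [515.6 383.9] [ 52.4 146.7] 77.21435546875 [0.0226 0.0329 0.0396]
[[438.0, 375.0], [581.0, 342.0], [593.0, 393.0], [450.0, 426.0]]
top stand 3167 [563.7 114.1] [391.4 208. ] 5.983426094055176 [0.0067 0.0119 0.0179]
[[358.0, 197.0], [380.0, -10.0], [769.0, 31.0], [747.0, 238.0]]
table z -0.0002265831881229232
side sup 538 [542.8 365.2] [ 97.2 210.6] 55.5527458190918 [0.0213 0.0333 0.0381]
[[428.0, 385.0], [602.0, 266.0], [657.0, 346.0], [483.0, 465.0]]
side stand 2861 [568.6 155.3] [301.1 414.1] 84.90159606933594 [0.0086 0.013  0.0168]
[[349.0, 24.0], [761.0, -13.0], [788.0, 287.0], [376.0, 324.0]]
table z 0.0014359360341721912
```

View pics/topc.png

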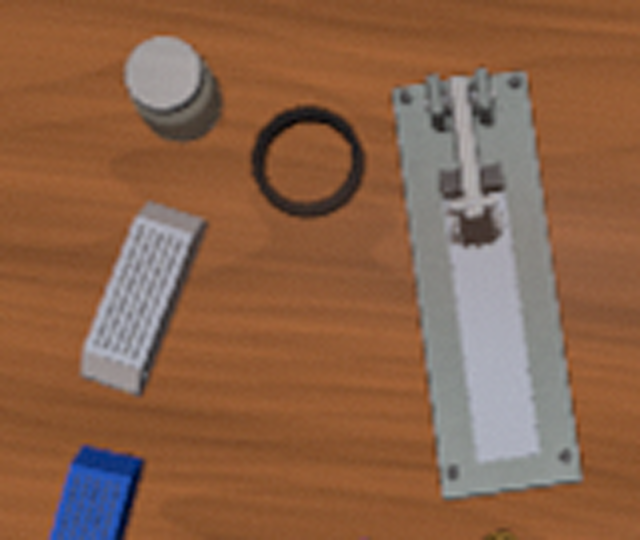

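View pics/sidec.png

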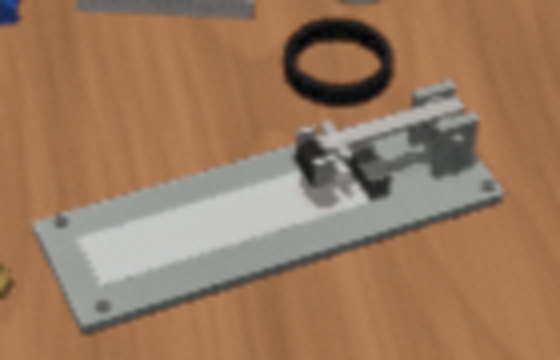

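```bash
cat >> h.py <<'E'
def onplane(n,uv,z):
    c=manip.calibration(n);K=np.array(c['camera_matrix']);R=np.array(c['R']);C=-R.T@np.array(c['t'])
    uv=np.atleast_2d(uv);r=np.c_[uv,np.ones(len(uv))]@np.linalg.inv(K).T@R
    return C+r*((z-C[2])/r[:,2])[:,None]
E
python3 - <<'E'
from h import *
for n in("top","side"):
    c=manip.calibration(n);print(n,'C',-np.array(c['R']).T@c['t'])
f=lambda L,o:np.array(L)/4+o-0.375*0
pl=onplane("top",f([(393,90),(525,72),(580,480),(444,497)],[120,135]),.012)*1000
print('plate far-left,far-right,near-r,near-l\n',pl.round())
st=onplane("top",f([(478,463),(540,455)],[120,135]),.012)*1000;print('strip near',st.round())
st=onplane("top",f([(452,250),(510,243)],[120,135]),.012)*1000;print('strip mid',st.round())
ps=onplane("side",f([(33,226),(85,332),(502,198)],[230,140]),.012)*1000;print('side plate nearL,nearR,farR',ps.round())
# supply mask
im=cv2.imread("pics/top0.png");hsv=cv2.cvtColor(im,cv2.COLOR_BGR2HSV)
m=np.zeros((420,560),np.uint8);x0,y0,x1,y1=132,178,178,238
m[y0:y1,x0:x1]=((hsv[...,1]<90)[y0:y1,x0:x1])*255
cs,_=cv2.findContours(m,0,cv2.CHAIN_APPROX_NONE);k=max(cs,key=cv2.contourArea)[:,0]
r=cv2.minAreaRect(k);print(r)
g=onplane("top",k,.02)[:,:2]*1000
r=cv2.minAreaRect(g.astype(np.float32));print(r)
im2=cv2.drawContours(im.copy(),[k[:,None]],-1,(0,0,255),1);cv2.imwrite("pics/m.png",cv2.resize(im2[170:245,120:190],None,fx=7,fy=7,interpolation=0))
E
```

```text
top C [ 0.19359616 -0.00674232  1.6763037 ]
side C [ 0.38525063 -0.76417636  0.95122247]
plate far-left,far-right,near-r,near-l
 [[706. 207.  12.]
 [733. 102.  12.]
 [405.  21.  12.]
 [380. 126.  12.]]
strip near [[410. 102.  12.]
 [421.  55.  12.]]
strip mid [[578. 143.  12.]
 [589.  98.  12.]]
side plate nearL,nearR,farR [[383. 122.  12.]
 [411.  15.  12.]
 [734.  97.  12.]]
((154.5309295654297, 208.81959533691406), (17.94895362854004, 47.38523864746094), 21.037511825561523)
((513.7011108398438, 385.5053405761719), (57.85557174682617, 149.76263427734375), 77.48362731933594)
```

View pics/m.png

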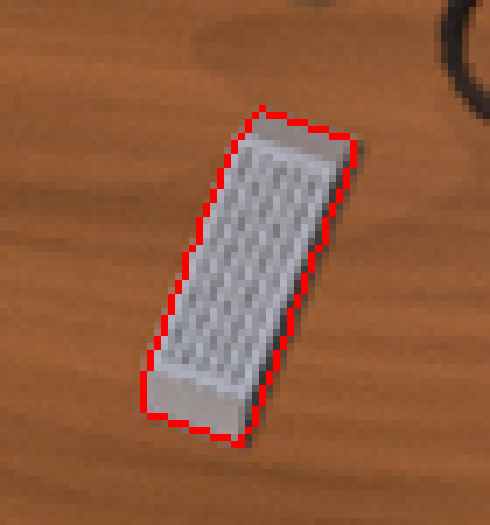

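```bash
python3 -m handwheel '[[1,35,12,0,0,0,0],[1,35,12,0,0,0,0],[1,35,12,0,0,0,0],[1,35,12,0,0,0,0],[1,35,12,0,0,0,0]]'; python3 -m handwheel '[[1,35,12,0,0,0,0],[1,35,12,0,0,0,0],[1,35,12,0,0,0,0],[1,35,12,0,0,0,0],[1,20,10,0,0,0,0]]'
```

```text
clock: 0.92
tcp_pos: [0.3093, 0.5038, 0.2228]
tcp_rot: [-0.0, 0.992, -0.123, 0.0]
force: [-0.0, 0.3, 0.3]
gripper_width: 1.0
clock: 1.33
tcp_pos: [0.4517, 0.4075, 0.2226]
tcp_rot: [0.0, 0.992, -0.125, 0.0]
force: [0.3, -0.2, 0.2]
gripper_width: 0.996
```

Run:
```python
from h import *
s=manip.read_state();print(s['clock'],s['tcp_pos'],s['tcp_rot'])
p,d=manip.camera("wrist");np.save("w1.npy",d);cv2.imwrite("pics/w1.png",p[:,:,::-1])
print(np.array(manip.calibration("wrist")["mount"]).round(3).tolist())
P=cloud("wrist",d);np.save("w1P.npy",P)
```

```text
1.3333 [0.45168889 0.40747134 0.22257182] [ 1.07567116e-05  9.92195727e-01 -1.24689813e-01  3.00492129e-04]
[[0.0, -0.966, -0.26, 0.071], [1.0, -0.0, 0.001, -0.0], [-0.001, -0.26, 0.966, -0.163], [0.0, 0.0, 0.0, 1.0]]
```

View pics/w1.png

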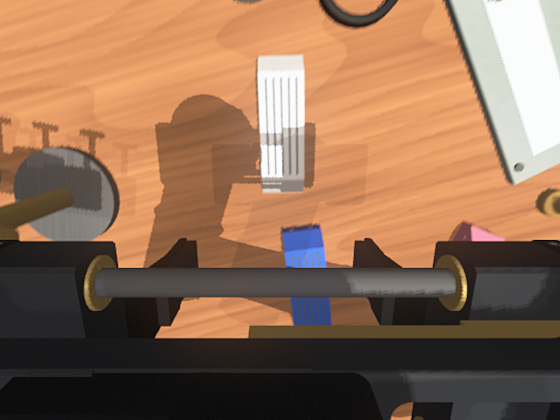

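The wrist view shows the aluminium supply at about columns 258–304 and rows 55–192, with the blue one behind it from row 226. I'll fit the supply's position from this view.

Run:
```python
from h import *
P=np.load("w1P.npy");Q=P[40:205,235:325].reshape(-1,3)
print('table z',np.median(P[60:150,120:150,2]))
for zl,zh in((.012,.06),(.029,.06)):
    T=Q[(Q[:,2]>zl)&(Q[:,2]<zh)]
    r=cv2.minAreaRect(T[:,:2].astype(np.float32)*1000);print(len(T),r,np.median(T[:,2]))
c=Q[(Q[:,2]>.029)][:,:2]; w,v=np.linalg.eigh(np.cov(c.T));print('pca yaw',np.degrees(np.arctan2(*v[::-1,1])),c.mean(0))
a=np.radians(-13);u=(c-c.mean(0))@np.array([[np.cos(a),-np.sin(a)],[np.sin(a),np.cos(a)]]);print(np.percentile(u,[1,5,95,99],axis=0))
# stand visible right edge: blue thing
B=P[215:240,280:325].reshape(-1,3);B=B[(B[:,2]>.01)];print('blue max x',np.percentile(B,[2,50,98],axis=0).round(3).tolist())
```

```text
table z 0.0007135532503671771
6001 ((515.536376953125, 382.0103454589844), (47.941261291503906, 150.1264190673828), 77.07427978515625) 0.03491402651375536
5233 ((515.0094604492188, 382.1649169921875), (47.846351623535156, 128.89117431640625), 77.05784606933594) 0.03506830023096996
pca yaw 167.07832953485678 [0.51866508 0.38128746]
[[-0.06453807 -0.02363201]
 [-0.05781393 -0.02158077]
 [ 0.05345009  0.02154164]
 [ 0.05866739  0.02349461]]
blue max x [[0.379, 0.366, 0.011], [0.387, 0.386, 0.02], [0.392, 0.411, 0.026]]
```

```bash
python3 -m handwheel '[[1,20,5,0,0,0,-1.4],[1,19,5,10,0,0,0],[1,0,0,40,0,0,0],[1,0,0,40,0,0,0],[1,0,0,30,0,0,0]]'; python3 -m handwheel '[[1,0,0,10,0,0,0],[1,0,0,0,0,0,0]]'
```

```text
clock: 1.8
tcp_pos: [0.4839, 0.3894, 0.0999]
tcp_rot: [0.001, 0.994, -0.112, -0.001]
force: [-0.6, 0.5, -0.5]
gripper_width: 1.002
clock: 1.97
tcp_pos: [0.4834, 0.3891, 0.0896]
tcp_rot: [0.003, 0.994, -0.112, -0.002]
force: [-0.4, -0.6, -0.3]
gripper_width: 1.001
```

```bash
python3 -m handwheel '[[1,2,0,30,0,0,0],[1,0,0,30,0,0,0],[1,0,0,14,0,0,0],[1,0,0,10,0,0,0],[1,0,0,0,0,0,0]]'; python3 -m handwheel '[[0.4,0,0,0,0,0,0],[0.4,0,0,0,0,0,0],[0.4,0,0,0,0,0,0],[0.4,0,0,0,0,0,0],[0.4,0,0,0,0,0,0]]'
```

```text
clock: 2.38
tcp_pos: [0.4868, 0.3905, 0.0085]
tcp_rot: [0.0, 0.994, -0.111, 0.0]
force: [0.5, -0.5, -0.5]
gripper_width: 1.0
clock: 2.8
tcp_pos: [0.487, 0.3905, 0.0096]
tcp_rot: [-0.001, 0.994, -0.111, 0.0]
force: [0.6, -0.3, 0.0]
gripper_width: 0.707
```

```bash
python3 -m handwheel '[[0,0,0,0,0,0,0],[0,0,0,0,0,0,0],[0,0,0,0,0,0,0],[0,0,0,0,0,0,0],[0,0,0,0,0,0,0]]'
```

```text
clock: 3.22
tcp_pos: [0.4869, 0.3904, 0.0089]
tcp_rot: [-0.0, 0.994, -0.111, 0.0]
force: [0.3, 0.9, 2.9]
gripper_width: 0.55
```

```bash
python3 -m handwheel '[[0,0,0,-20,0,0,0],[0,0,0,-30,0,0,-5],[0,0,0,-30,0,0,-7],[0,0,0,-20,0,0,-7],[0,0,0,0,0,0,-7]]';  python3 -m handwheel '[[0,-9,25,0,0,0,-0.8],[0,-14,34,0,0,0,0],[0,-14,34,0,0,0,0],[0,-14,34,0,0,0,0],[0,-14,34,0,0,0,0]]'; python3 -m handwheel '[[0,-14,34,0,0,0,0],[0,-14,34,0,0,0,0],[0,-14,30,0,0,0,0],[0,-5,18,0,0,0,0],[0,0,0,0,0,0,0]]'
```

```text
clock: 3.63
tcp_pos: [0.4884, 0.3918, 0.1132]
tcp_rot: [-0.003, 0.993, 0.118, 0.003]
force: [-0.9, 0.2, -1.8]
gripper_width: 0.552
clock: 4.05
tcp_pos: [0.4605, 0.2158, 0.1074]
tcp_rot: [0.001, 0.993, 0.122, -0.001]
force: [0.9, -0.3, -2.6]
gripper_width: 0.549
clock: 4.47
tcp_pos: [0.4418, 0.0902, 0.1075]
tcp_rot: [0.001, 0.993, 0.12, -0.002]
force: [1.1, 0.4, -1.8]
gripper_width: 0.551
```

Run:
```python
from h import *
s=manip.read_state();print(s['clock'],s['tcp_pos'],s['tcp_rot'])
p,d=manip.camera("wrist");cv2.imwrite("pics/w2.png",p[:,:,::-1])
P=cloud("wrist",d);np.save("w2P.npy",P)
```

```text
4.4667 [0.4417536  0.0902099  0.10752201] [ 7.71417161e-04  9.92815377e-01  1.19627755e-01 -2.49639514e-03]
```

View pics/w2.png

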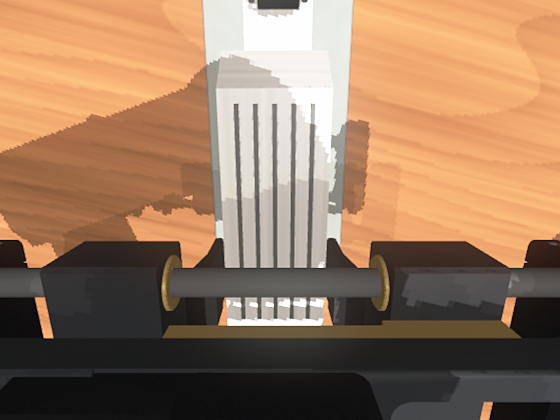

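The held supply runs down the middle, with its front bevel at rows 50–88. The plate's edges show at columns 205 and 352 and the roller at (278,3). I'll compute the plate's line and the supply's pose in the jaws.

Run:
```python
from h import *
P=np.load("w2P.npy")
s=manip.read_state();yaw0=2*np.arctan2(s['tcp_rot'][2],s['tcp_rot'][1]);print('tool yaw',np.degrees(yaw0))
m=(P[...,2]>.007)&(P[...,2]<.017)
L=[];R=[]
for r in range(2,100):
    c=np.where(m[r,190:370])[0]+190
    if len(c)>8: L.append(P[r,c[0],:2]);R.append(P[r,c[-1],:2])
for n,e in(('L',L),('R',R)):
    vx,vy,x,y=cv2.fitLine(np.array(e,np.float32),cv2.DIST_HUBER,0,1e-4,1e-4).ravel()
    a=np.degrees(np.arctan(vy/vx));nrm=np.array([-vy,vx])*np.sign(vx);print(n,len(e),'yaw',a,'offset',nrm@[x,y]*1000)
S=P[50:240,200:350].reshape(-1,3);print(np.percentile(S[:,2],[50,80,95]))
zt=np.median(S[S[:,2]>.10][:,2]);T=S[abs(S[:,2]-zt)<.006];print('top z',zt)
r=cv2.minAreaRect(T[:,:2].astype(np.float32)*1000);print(r)
F=S[(S[:,2]>zt-.02)]
t=np.array([np.cos(yaw0),np.sin(yaw0)]);n=np.array([-t[1],t[0]])
q=F[:,:2]-s['tcp_pos'][:2];print('along',np.percentile(q@t,[1,98,99.5,100]),'lat',np.percentile(q@n,[.5,2,98,99.5]))
rows=T[:,:2]
```

```text
tool yaw 13.807116646428682
L 98 yaw 14.125986 offset 32.232685
R 98 yaw 14.109739 offset -76.309296
[0.13328572 0.1342354  0.13489258]
top z 0.1337464180610866
((497.3864440917969, 105.42160034179688), (73.29887390136719, 48.29850769042969), 13.954896926879883)
along [0.02065556 0.10142427 0.10295347 0.10380624] lat [-0.02359565 -0.0229018   0.02316861  0.02389368]
```

```bash
python3 -m handwheel '[[0,0,2,20,0,0,-0.2],[0,0,0,25,0,0,0],[0,0,0,20,0,0,0],[0,0,0,15,0,0,0],[0,0,0,0,0,0,0]]'
python3 - <<'E'
from h import *
s=manip.read_state();p=s['tcp_pos']*1000;print(s['clock'],p)
yaw=2*np.degrees(np.arctan2(s['tcp_rot'][2],s['tcp_rot'][1]))
a=np.radians(14.1);print('x',np.cos(a)*p[0]+np.sin(a)*p[1]-638.6+29,'y',-np.sin(a)*p[0]+np.cos(a)*p[1]+22,'yaw',yaw)
E
```

```text
clock: 4.93
tcp_pos: [0.4428, 0.0916, 0.0255]
tcp_rot: [0.001, 0.992, 0.124, -0.004]
force: [-0.8, 0.1, -2.6]
gripper_width: 0.549
4.9333 [442.79332138  91.58307057  25.48845366]
x -157.83613821956538 y 2.952757014851656 yaw 14.198743793513088
```

```bash
python3 -m handwheel '[[0,0,3,2,0,0,0],[0,0,0,2,0,0,0],[0,0,0,0,0,0,0],[0,0,0,0,0,0,0]]'; python3 -m handwheel '[[0,0,0,1,0,0,0],[0,0,0,0,0,0,0],[0,0,0,0,0,0,0]]'
```

```text
clock: 5.27
tcp_pos: [0.4464, 0.0898, 0.0253]
tcp_rot: [-0.0, 0.992, 0.124, 0.001]
force: [-0.1, -0.4, -1.6]
gripper_width: 0.55
clock: 5.52
tcp_pos: [0.446, 0.0895, 0.0239]
tcp_rot: [-0.0, 0.992, 0.124, 0.0]
force: [0.8, 0.4, -2.7]
gripper_width: 0.549
```

```bash
python3 -m handwheel '[[0,0,0,2,0,0,0],[0,0,0,0,0,0,0],[0,0,0,0,0,0,0]]'; python3 -m handwheel '[[0,0,0,1,0,0,0],[0,0,0,0,0,0,0],[0,0,0,0,0,0,0]]'
```

```text
clock: 5.77
tcp_pos: [0.4457, 0.0893, 0.0215]
tcp_rot: [0.0, 0.992, 0.124, -0.0]
force: [-0.1, 0.2, -2.9]
gripper_width: 0.549
clock: 6.02
tcp_pos: [0.4459, 0.0894, 0.0208]
tcp_rot: [-0.0, 0.992, 0.124, 0.0]
force: [-1.4, -0.9, 2.4]
gripper_width: 0.55
```

```bash
python3 -m handwheel '[[0,6,0,0,0,0,0],[0,8,0,0,0,0,0],[0,8,0,0,0,0,0],[0,6,0,0,0,0,0],[0,4,0,0,0,0,0]]'; python3 -m handwheel '[[0,5,0,0,0,0,0],[0,5,0,0,0,0,0],[0,5,0,0,0,0,0],[0,5,0,0,0,0,0],[0,0,0,0,0,0,0]]'
```

```text
clock: 6.43
tcp_pos: [0.4738, 0.0955, 0.0207]
tcp_rot: [0.001, 0.992, 0.123, -0.004]
force: [-16.0, -0.2, 20.6]
gripper_width: 0.548
clock: 6.85
tcp_pos: [0.4904, 0.0996, 0.0207]
tcp_rot: [0.002, 0.992, 0.123, -0.007]
force: [-15.5, -1.2, 17.0]
gripper_width: 0.551
```

Run:
```python
from h import *
s=manip.read_state();p=s['tcp_pos']*1000;print(s['clock'],p,s['force'],s['torque'])
yaw=2*np.degrees(np.arctan2(s['tcp_rot'][2],s['tcp_rot'][1]))
a=np.radians(14.1);print('x',np.cos(a)*p[0]+np.sin(a)*p[1]-638.6+29,'y',-np.sin(a)*p[0]+np.cos(a)*p[1]+22,'yaw',yaw)
p,d=manip.camera("wrist");cv2.imwrite("pics/w3.png",p[:,:,::-1])
P=cloud("wrist",d);np.save("w3P.npy",P)
p,d=manip.camera("side");cv2.imwrite("pics/s3.png",cv2.resize(p[130:240,200:380,::-1],None,fx=4,fy=4,interpolation=2))
```

```text
6.85 [490.44181324  99.59123346  20.71204047] [-15.53458135  -1.15101516  17.0272655 ] [0.05387459 4.41234326 0.1151779 ]
x -109.67229069887264 y -0.8882378137961808 yaw 14.142795978246014
```

View pics/w3.png

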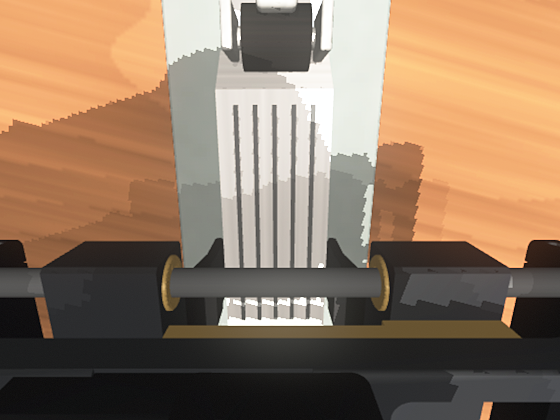

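View pics/s3.png

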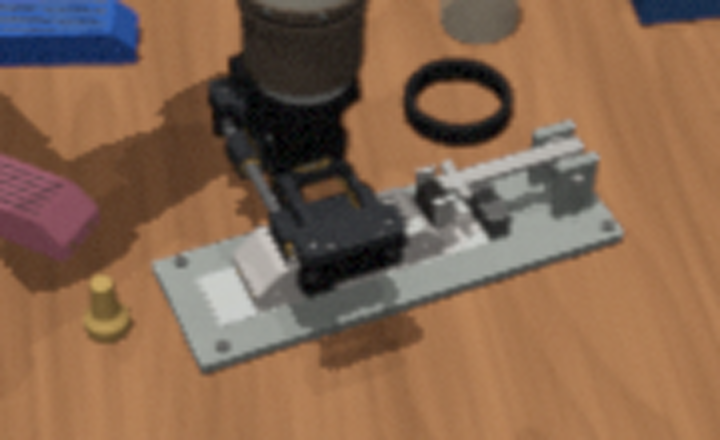

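The roller at (277,35) now sits over the front bevel and is centred on it. The downward force is higher than it needs to be, so I'll ease up slightly and keep pushing.

```bash
python3 -m handwheel '[[0,0,0,-1,0,0,0],[0,4,0,0,0,0,0],[0,4,0,0,0,0,0],[0,4,0,0,0,0,0],[0,0,0,0,0,0,0]]'; python3 -m handwheel '[[0,4,0,0,0,0,0],[0,4,0,0,0,0,0],[0,3,0,0,0,0,0],[0,0,0,0,0,0,0]]'
```

```text
clock: 7.37
tcp_pos: [0.4985, 0.1009, 0.0206]
tcp_rot: [0.003, 0.992, 0.123, -0.011]
force: [-20.2, -1.7, 16.6]
gripper_width: 0.551
clock: 7.7
tcp_pos: [0.5159, 0.1061, 0.0206]
tcp_rot: [0.001, 0.992, 0.123, -0.003]
force: [-4.0, -1.6, 1.6]
gripper_width: 0.55
```

```bash
cat > v.py <<'E'
from h import *
import sys
k=sys.argv[1]
s=manip.read_state();p=s['tcp_pos']*1000;print(s['clock'],p,s['force'])
yaw0=2*np.arctan2(s['tcp_rot'][2],s['tcp_rot'][1])
a=np.radians(14.1);print('x',np.cos(a)*p[0]+np.sin(a)*p[1]-638.6+29,'y',-np.sin(a)*p[0]+np.cos(a)*p[1]+22,'yaw',np.degrees(yaw0))
p,d=manip.camera("wrist");cv2.imwrite(f"pics/w{k}.png",p[:,:,::-1])
P=cloud("wrist",d);np.save(f"w{k}P.npy",P)
p,d=manip.camera("side");cv2.imwrite(f"pics/s{k}.png",cv2.resize(p[130:240,200:380,::-1],None,fx=4,fy=4,interpolation=2))
E
python3 v.py 4
```

```text
7.7 [515.90273558 106.06922296  20.64537737] [-3.95063    -1.5510809   1.58761033]
x -83.40031915499264 y -0.8080799753667662 yaw 14.102852900817929
```

View pics/w4.png

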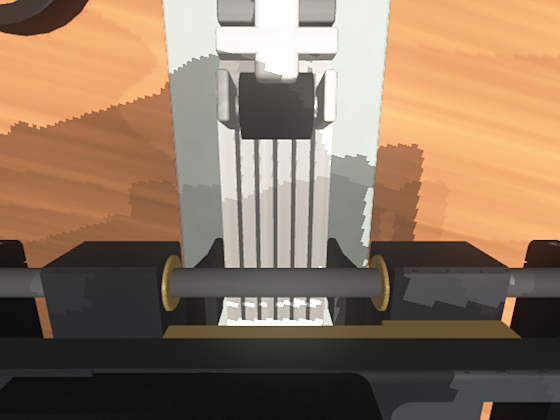

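View pics/s4.png

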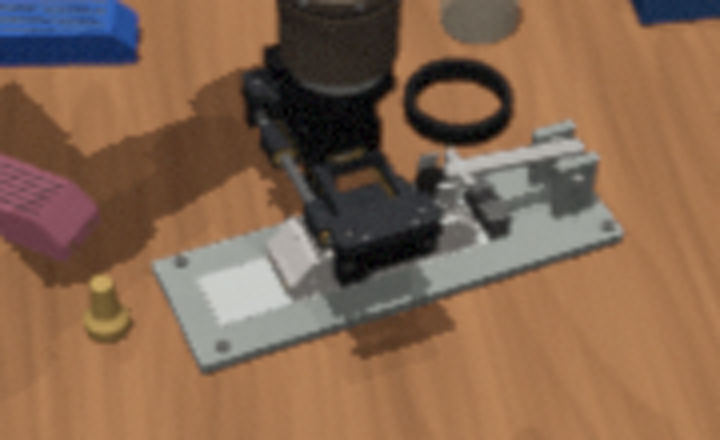

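The roller at (277,105) is now up on the flat top and the supply is still straight. The stop is just ahead at about row 10, so I'll push the last 8 mm or so until it touches.

```bash
python3 -m handwheel '[[0,3,0,0,0,0,0],[0,3,0,0,0,0,0],[0,0,0,0,0,0,0],[0,0,0,0,0,0,0]]';python3 -m handwheel '[[0,2,0,0,0,0,0],[0,0,0,0,0,0,0],[0,0,0,0,0,0,0]]'; python3 v.py 5
```

```text
clock: 8.13
tcp_pos: [0.5229, 0.108, 0.0207]
tcp_rot: [0.001, 0.992, 0.123, -0.002]
force: [-2.1, -4.1, -2.6]
gripper_width: 0.548
clock: 8.38
tcp_pos: [0.5253, 0.1089, 0.0207]
tcp_rot: [0.0, 0.992, 0.123, -0.001]
force: [-2.2, -4.8, -4.5]
gripper_width: 0.553
8.3833 [525.29035739 108.90274989  20.69511463] [-2.22982258 -4.82909169 -4.49048532]
x -73.60523777476828 y -0.3468871043045283 yaw 14.13728203577387
```

View pics/w5.png

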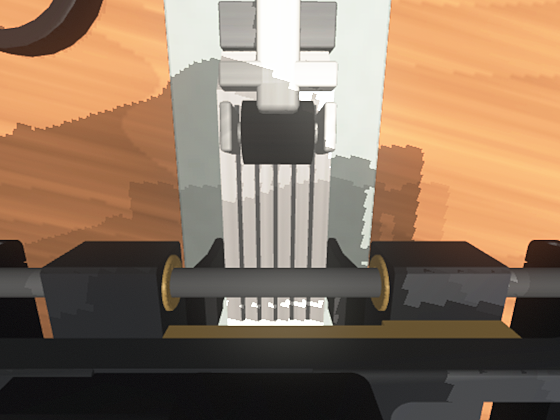

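View pics/s5.png

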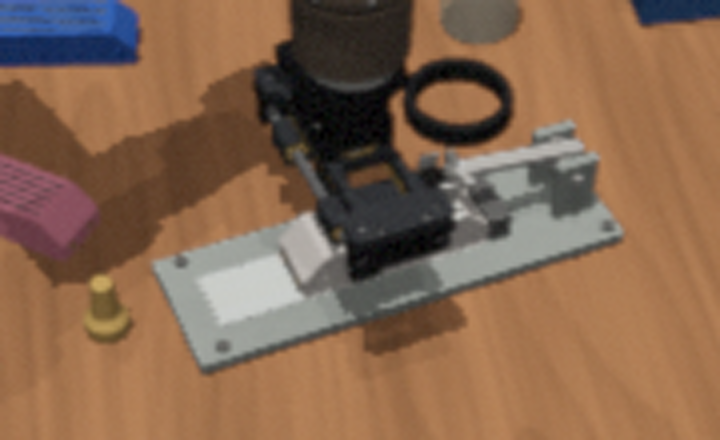

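The roller is on top of the supply at (277,130). The stop face shows near row 50, but the arm's crosspiece at row 75 hides the front edge. I'll measure the remaining gap from depth.

Run:
```python
from h import *
P=np.load("w5P.npy");s=manip.read_state();p=s['tcp_pos'];a=np.radians(14.1);t=np.array([np.cos(a),np.sin(a)])
A=((P[...,:2]@t)-p[:2]@t)*1000
for c in (224,230,245,320,328):
    print(c,[(r,round(float(A[r,c]),1),round(float(P[r,c,2]*1000),1)) for r in range(36,100,3)])
R=P[100:165,245:310];print('roller top z',np.percentile(R[...,2],[50,98]));
i=np.argsort(-R[...,2].ravel())[:300];print('roller along',np.median(A[100:165,245:310].ravel()[i]))
```

```text
224 [(36, 107.5, 35.4), (39, 106.5, 35.0), (42, 105.2, 35.4), (45, 104.3, 34.3), (48, 103.3, 33.3), (51, 102.9, 29.7), (54, 101.4, 31.0), (57, 100.0, 32.0), (60, 98.7, 32.7), (63, 90.0, 76.2), (66, 89.2, 75.8), (69, 88.0, 77.5), (72, 87.3, 76.4), (75, 86.3, 77.1), (78, 85.5, 76.5), (81, 84.6, 77.0), (84, 83.7, 76.7), (87, 82.9, 75.8), (90, 82.4, 71.8), (93, 83.7, 47.0), (96, 82.6, 46.2), (99, 81.4, 46.5)]
230 [(36, 107.6, 35.3), (39, 106.9, 33.4), (42, 105.5, 34.4), (45, 104.3, 34.5), (48, 103.3, 33.5), (51, 103.1, 28.7), (54, 71.5, 183.7), (57, 100.0, 32.2), (60, 98.5, 33.5), (63, 89.8, 77.0), (66, 89.1, 76.0), (69, 87.9, 78.5), (72, 87.5, 75.5), (75, 86.3, 77.7), (78, 85.3, 78.1), (81, 84.6, 77.1), (84, 83.7, 77.3), (87, 83.0, 75.5), (90, 82.3, 73.1), (93, 83.6, 48.0), (96, 82.5, 47.4), (99, 81.4, 46.7)]
245 [(36, 107.9, 34.0), (39, 106.6, 34.6), (42, 105.3, 35.2), (45, 104.3, 34.5), (48, 103.3, 33.5), (51, 103.0, 29.1), (54, 101.5, 30.8), (57, 100.2, 31.1), (60, 98.4, 34.1), (63, 90.0, 76.1), (66, 89.1, 76.6), (69, 88.2, 76.3), (72, 87.3, 76.9), (75, 86.4, 77.0), (78, 85.6, 76.4),
[... 310 characters left out ...]
1, 75.8), (66, 89.0, 77.2), (69, 88.2, 76.7), (72, 87.1, 77.9), (75, 86.4, 76.6), (78, 85.5, 77.1), (81, 84.6, 76.9), (84, 83.7, 77.2), (87, 83.0, 75.2), (90, 82.4, 72.2), (93, 83.7, 47.4), (96, 82.5, 47.0), (99, 81.4, 47.2)]
328 [(36, 107.6, 35.6), (39, 106.5, 35.2), (42, 105.4, 35.0), (45, 104.1, 35.7), (48, 103.2, 34.2), (51, 103.0, 29.5), (54, 101.5, 31.0), (57, 99.8, 33.3), (60, 98.5, 33.6), (63, 90.2, 74.9), (66, 89.1, 76.3), (69, 88.1, 77.3), (72, 87.4, 76.4), (75, 86.4, 77.2), (78, 85.6, 76.5), (81, 84.5, 77.8), (84, 83.8, 76.3), (87, 82.8, 77.1), (90, 82.4, 72.3), (93, 83.6, 48.3), (96, 82.5, 47.7), (99, 81.4, 46.9)]
roller top z [0.07017289 0.07835202]
roller along 77.3353127130968
```

The stop face is 103 mm ahead of the TCP and the supply's front end is at about 103–104 mm, so it is seated. Now I'll release.

```bash
python3 -m handwheel '[[0.7,0,0,0,0,0,0],[0.8,0,0,0,0,0,0],[0.9,0,0,0,0,0,0],[0.9,0,0,0,0,0,0],[0.9,0,0,0,0,0,0]]'; python3 -m handwheel '[[0.9,0,0,0,0,0,0],[0.9,0,0,-5,0,0,0],[0.9,0,0,-15,0,0,0],[0.9,0,0,-25,0,0,0],[0.9,0,0,-30,0,0,0]]'; python3 -m handwheel '[[0.9,0,0,-35,0,0,0],[0.9,0,0,-35,0,0,0],[0.9,-30,0,-20,0,0,0],[0.9,-30,0,-10,0,0,0],[0.9,0,0,0,0,0,0]]'; python3 v.py 6
```

```text
clock: 8.9
tcp_pos: [0.5274, 0.1106, 0.0223]
tcp_rot: [-0.001, 0.992, 0.124, 0.001]
force: [0.1, -0.4, -0.4]
gripper_width: 0.837
clock: 9.32
tcp_pos: [0.5252, 0.1092, 0.0963]
tcp_rot: [0.001, 0.992, 0.124, -0.002]
force: [0.3, -0.2, -0.5]
gripper_width: 0.901
clock: 9.73
tcp_pos: [0.4652, 0.0941, 0.1998]
tcp_rot: [-0.001, 0.992, 0.124, 0.002]
force: [0.0, -0.7, -0.1]
gripper_width: 0.901
9.7333 [465.18482649  94.0740546  199.76733597] [ 0.01730766 -0.65882921 -0.10414208]
x -135.51240293384092 y -0.08621406653401209 yaw 14.207166659328006
```

View pics/w6.png

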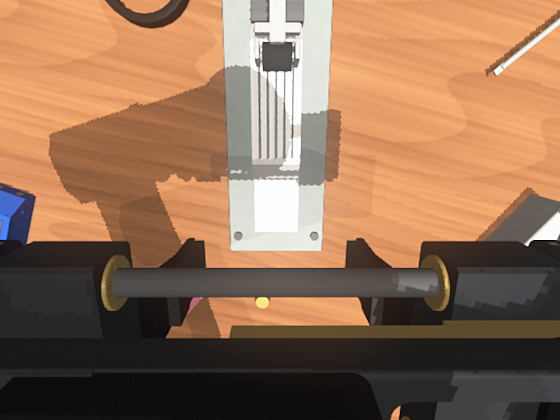

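View pics/s6.png

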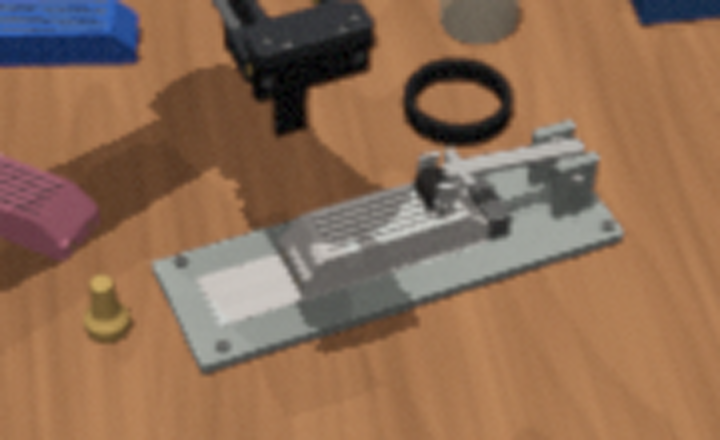

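The supply lies flat in line with the plate, against the stop, and the roller is on its top at (277,57). I'll check that numerically before handing in.

Run:
```python
from h import *
P=np.load("w6P.npy")
a=np.radians(14.1);S=np.stack([P[...,0]*np.cos(a)+P[...,1]*np.sin(a)-.6386,-P[...,0]*np.sin(a)+P[...,1]*np.cos(a)+.022,P[...,2]-.012],-1)*1000
Q=S[75:185,235:320].reshape(-1,3);T=Q[(Q[:,2]>28)&(Q[:,2]<45)]
print(cv2.minAreaRect(T[:,:2].astype(np.float32)),np.median(T[:,2]))
T=Q[(Q[:,2]>12)&(Q[:,2]<45)];print('rear end x',np.percentile(T[:,0],[.2,1]),'y',np.percentile(T[:,1],[1,99]))
pl=np.c_[T[T[:,2]>31][:,:2],np.ones((T[:,2]>31).sum())];print('tilt',np.linalg.lstsq(pl,T[T[:,2]>31][:,2],rcond=None)[0])
R=S[40:75,262:295].reshape(-1,3);print('roller top',np.percentile(R[:,2],[90,97]))
k=S[0:25,250:305].reshape(-1,3);k=k[(k[:,2]>18)&(k[:,2]<26)];print('stop front x',np.percentile(k[:,0],[2,10]) if len(k) else None)
```

```text
((-91.557861328125, -0.7629241943359375), (91.26600646972656, 48.0628776550293), 0.19450627267360687) 34.23969546840776
rear end x [-147.44512022 -146.16630873] y [-24.32861961  22.77682394]
tilt [ 3.30940854e-03 -2.48360282e-03  3.45287110e+01]
roller top [58.73532693 64.24237845]
stop front x [1.95172546 3.1313    ]
```

```bash
python3 -c "
from station import manip
print(manip.finish_job())"
```

```text
the job is handed in; nothing more can be done
None
```

The long aluminium supply is loaded on the test stand and the job is handed in; no verdict was reported. I gripped it about 30 mm behind its middle, laid it on the plate, and slid it bevel first under the roller to the stop. I then let go and moved the gripper clear, finishing at about 9.8 s of the 38 s allowed.

Last checks, from the wrist camera:

| Check | Measured | Allowed |
|---|---|---|
| Distance from the stop | within about 1 mm of touching | 15 mm |
| Offset from the stop's middle line | about 0.8 mm | 15 mm |
| Out of square | about 0.2° | 10° |
| Tilt | about 0.2° | 5.7° |

- **Position along the plate:** the rear end came out at x = -147 mm instead of -150 mm. My estimate of the stop's position was about 2–3 mm off, because the wrist view puts the stop face at x = +2 to +3 mm. The two readings agree that the supply is against the stop.
- **Hold-down arm:** the roller is visibly resting on top of the supply. I could not read the arm's angle directly, so the 0.09 to 0.2 rad requirement is inferred from the picture.
- **Forces:** in the readings at the end of each move, the wrist force peaked at about 26 N while sliding. After release it was back to about zero.

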